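# Tighten the window ring of a sample cell with a pin spanner

## Robot

A 6-joint arm with a two-finger parallel gripper is mounted at the origin on the work surface. World frame = base frame: x ahead of the robot, y to its left, z up, the work surface at z = 0. Lengths are in m, angles in rad, forces in N, time in s.
With the tool pointing down it reaches from about 0.35 to 1 m from the base axis. Payload 7.1 kg.
Tool frame: the origin (TCP) lies midway between the tips of the shut fingers; the grasp point (between the pads) lies ctrl.grasp_offset behind it (ctrl.grasp_offset is the distance from the TCP to the grasp point, in m); z points along the fingers, y is the line along which they close (so a half turn about z gives the same grasp; the last joint's range is limited). The gripper opens to 85 mm and grips with 20 to 120 N. Pads are 22 mm wide; open, the fingers measure 114 mm over their backs; the gripper's body (76 mm by 85 mm) begins 54 mm behind the grasp point. The pads swing forward as they close: fully open they stand 13 mm farther back than shut.
Start: joints at [1.323, 0.423, 1.63, -0, 1.089, -0.019], TCP at [0.142, 0.609, 0.231] pointing down, gripper open.
Joint ranges: [-3, 3], [-0.9, 2.11], [0.09, 2.58], [-1.31, 4.45], [0.11, 2.69], [-2.54, 2.54]. Speed limits (rad/s): [2.39, 2.39, 3.01, 3.14, 3.14, 3.14].

## Interface

Orientations are given as a unit quaternion [x, y, z, w].
In Python, from plant import ctrl gives the robot as it stands.
- The arm moves only by the tool move_arm, never from a script. Its argument "increments" is one flat list of numbers, 4 for each row, row after row: the shift along the tool's x, y, z in mm, then the turn about the tool's z in degrees. A call has 1 to 10 rows; each row is the pose to reach, as a shift and turn from the pose commanded when the call began, along the tool's axes at that moment; what a row does not reach only later rows make up. A row lasts 1/12 s, in which the tool goes at most 41.7 mm and 7.16 degrees, less where a joint would pass 70% of its speed; a pose out of reach is approached as far as the arm can. A call with a gripper value outside its range is refused whole. "gripper" is the opening in per cent of the stroke, from 0 (shut) to 100 (fully open), set as the call begins (left out, the last holds). The fingers move at their own pace and stop on an object; "newtons" is the grip in N (left out, the last holds). Time passes only in rows, so rows that repeat a pose let the fingers close. It gives the time, the measured TCP pose, the force, the opening and the grip force at its end, in the units of the state.
- ctrl.observe(): the state, without advancing time (a new reading comes with each control period).
- ctrl.capture(name): name is "scene" or "top" or "wrist"; returns a dict with "color" (384x512x3 uint8, red, green, blue), "fx", "fy", "cx", "cy" (pixels), "D" ([k1, k2, p1, p2, k3] as OpenCV has them; the pictures are not rectified), "T" (4x4, takes a point from camera to world coordinates); the wrist camera has in their place "mount" (4x4, takes a point from camera to tool coordinates, whose origin is the TCP and whose axes are the flange's). Camera axes: x right, y up, looking along -z (the intrinsics and any distortion apply to the point x, -y, -z); pixel columns grow to the right and rows downward; lengths in m; the calibration is good to about 2 mm. A picture is of the moment at which its call begins: read the wrist's pose just before it. There is no depth.
- ctrl.finish_job(): hands the job in; it is judged then, once.
The state is a dict: "time_s": time; "qpos": joint angles; "dq": joint speeds; "joint_efforts": joint torques, N m; "position": TCP position; "orientation": TCP orientation; "force": force on the tool from outside, world axes, zero at the start; "wrist_torque": the same for the moment, N m; "gripper_width": finger opening in m; "grasp_force": force on a finger pad.
Only numpy, scipy, OpenCV 4.12 (cv2) and the standard library are available. Lean on these libraries where they do the work, as an engineer would, in place of code of your own. Each camera call takes 0.05 s, during which the arm holds its last target. There are 200 camera calls.

## Task

Take the two-pin spanner from its stand, fit both its pins fully into the two holes of the loose retaining ring on the sample cell, and only then turn the ring clockwise until it comes fully home against its stop. Press and turn gently, as the window underneath is brittle, then put the spanner back in its stand with its pins down in the slot; leave the dropper bottle, the swab tub and the dish alone.

Things in the scene. Friction and masses are not known exactly. Their poses are not given: they have to be found in the camera images.
- cell: Sample cell fixed on the bench: white base plate 150 (x) x 130 (y) x 12 mm, on it an aluminium barrel 96 mm across with the dark steel retaining ring inside its rim. Origin: underside of the plate, on the barrel's axis; z up, x away from the grey strip on the plate's edge. Barrel rim and ring face are level, 52 mm above the bench.
- cell_face (a point): Centre of the ring's top face, on the cell's vertical axis, 52 mm above the bench; axes as the cell's. Ring: 76 mm outside, 26 mm opening, 8 mm thick, turns about this axis. Two round through holes, 8 mm across, opposite each other, each 22 mm from the axis (44 mm apart).
- ring (a joint): Turn of the ring, rad: 0 is home (a stop that gives 8 N m per rad, not shown in the reading), negative is loose; grows clockwise seen from above; starts at -0.8 to -0.6. Turning takes 0.2 N m; it stays where left. The line through the holes stands minus this reading, give or take up to 0.7 rad, counter-clockwise from the cell's x axis: every cell's thread starts elsewhere, unknown: see or feel for it.
- spanner_grip (a point): Centre of the two-pin spanner's upright aluminium grip, 40 (x) by 16 (y) by 66 mm tall. The grip stands on a steel bridge 64 (x) by 24 (y) by 12 mm; this point is 45 mm above the bridge's underside. z up the spanner, 0.2 kg in all. It works equally half a turn round.
- spanner_foot (a point): Midway between the spanner's two pin tips, 53 mm below the grip's centre, same axes. The pins stand 8 mm out of the bridge's underside at x = +22 and -22 mm, 6 mm thick, tapering over the last 1.5 mm to 4.8 mm. Fully in, the bridge lies on the face round the holes.
- stand_top (a point): Centre of the top face of the fixed grey stand block, 100 (x) x 56 (y) x 26 mm. A slot 62 mm long (x), 13 mm wide (y) and 14 mm deep is sunk in the top about this point; the spanner stands in it at the start, bridge on the top face, its x along the slot. z up.
- dropper: Bystander: clear dropper bottle with white cap, 40 mm across, 85 mm tall, origin at its underside.
- swab_tub: Bystander: tub of swabs with white lid, 68 mm across, 85 mm tall, origin at its underside.
- dish: Bystander: clear lidded dish, 92 mm across, 16 mm tall, origin at its underside.
Things that resemble listed ones, but are neither listed nor needed, are in the scene too. What is shaped like the part that bears spanner_grip but blue is not meant.

How it is judged:
By the outcome, as a careful person would: the job done as asked, in the order asked, and still so for the second after the job is handed in, with the robot touching nothing.
It also fails if it takes over 72 s, if anything falls off the work surface, if the arm or the gripper's body presses on something with over 40 N, if the wrist force passes 120 N, or if a joint passes its speed limit or range.

## Working session

There is one attempt and no reset: what is moved stays moved. The work goes in short steps, Python scripts to look and compute and a tool call to move; the robot and the scene stay as the last step left them, time stands still between calls to the robot, and variables do not carry over. Pictures are saved under pics/ and viewed, at most 10 in all, crops included, and the job is handed in when it is done.

Besides the shell and the picture viewer there is one more tool, called after ">>>" by a JSON object that holds its "api" and its "payload". move_arm: Moves the arm, as the interface text tells. Its arguments: {"type":"object","properties":{"increments":{"type":"array","items":{"type":"number"}},"gripper":{"type":"number"},"newtons":{"type":"number"}},"required":["increments"]}

```bash
ls; mkdir -p pics; cat > h.py <<'E'
import numpy as np, cv2
from plant import ctrl
from scipy.spatial.transform import Rotation as R
def cap(n):
    s=ctrl.observe(); c=ctrl.capture(n)
    if n=='wrist':
        T=np.eye(4);T[:3,:3]=R.from_quat(s['orientation']).as_matrix();T[:3,3]=s['position'];c['T']=T@c['mount']
    return c
def px2w(c,uv,z):
    K=np.array([[c['fx'],0,c['cx']],[0,c['fy'],c['cy']],[0,0,1]])
    p=cv2.undistortPoints(np.array(uv,float).reshape(-1,1,2),K,np.array(c['D'],float)).reshape(-1,2)
    d=np.c_[p[:,0],-p[:,1],-np.ones(len(p))]@c['T'][:3,:3].T
    o=c['T'][:3,3]; return o+d*((z-o[2])/d[:,2])[:,None]
def w2px(c,P):
    K=np.array([[c['fx'],0,c['cx']],[0,c['fy'],c['cy']],[0,0,1]])
    q=(np.array(P,float)-c['T'][:3,3])@c['T'][:3,:3]
    q=q*[1,-1,-1]
    return cv2.projectPoints(q,np.zeros(3),np.zeros(3),K,np.array(c['D'],float))[0].reshape(-1,2)
def save(c,n,crop=None,k=1):
    im=c['color'][:,:,::-1]
    if crop: a,b,x,y=crop; im=im[b:y,a:x]
    cv2.imwrite('pics/'+n,cv2.resize(im,None,fx=k,fy=k,interpolation=cv2.INTER_CUBIC))
E
python3 - <<'E'
from h import *
import pickle
for n in('scene','top'):
    c=cap(n);save(c,n+'.png',k=1.5);pickle.dump(c,open(n+'.pkl','wb'));print(n,c['T'].round(3).tolist(),c['fx'],c['D'])
s=ctrl.observe();print(s,ctrl.grasp_offset)
E
```

```text
pics
scene [[0.032, -0.833, 0.553, 1.289], [0.999, 0.02, -0.028, -0.028], [0.012, 0.554, 0.833, 1.096], [0.0, 0.0, 0.0, 1.0]] 461.3193585643686 [0.00544547 0.         0.         0.         0.        ]
top [[-0.003, 0.991, -0.136, 0.499], [-1.0, -0.005, -0.015, -0.017], [-0.015, 0.136, 0.991, 0.96], [0.0, 0.0, 0.0, 1.0]] 367.56225855558984 [-0.0632453  0.         0.         0.         0.       ]
{'time_s': 0.1, 'qpos': array([ 1.32296080e+00,  4.23757987e-01,  1.63063060e+00, -1.91742080e-05,
        1.08861603e+00, -1.90103924e-02]), 'dq': array([ 0.00029136, -0.00017798, -0.00048594, -0.00046331, -0.00024943,
       -0.00072552]), 'joint_efforts': array([-4.98992322e-04, -5.58429229e+01, -2.82446891e+01, -3.21739435e-05,
        3.09653478e-03, -1.43761270e-05]), 'position': array([0.14163225, 0.60821804, 0.23062076]), 'orientation': array([ 1.14158667e-01,  9.93462279e-01, -7.00833541e-04, -8.54990887e-05]), 'force': array([ 0.04187544,  0.51754511, -0.32488771]), 'wrist_torque': array([ 0.0211662 , -0.07125123, -0.01266205]), 'grasp_force': 0.0, 'gripper_width': 0.08558550621809691} 0.0187
```

View pics/top.png

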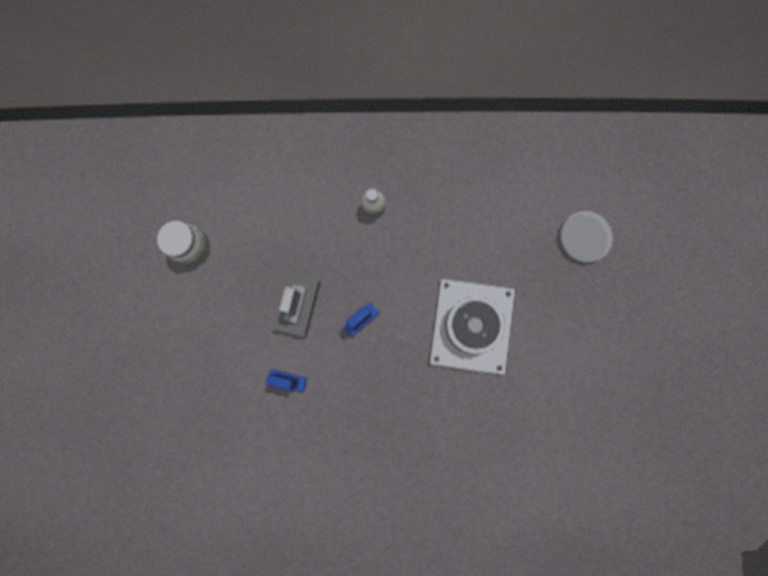

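View pics/scene.png

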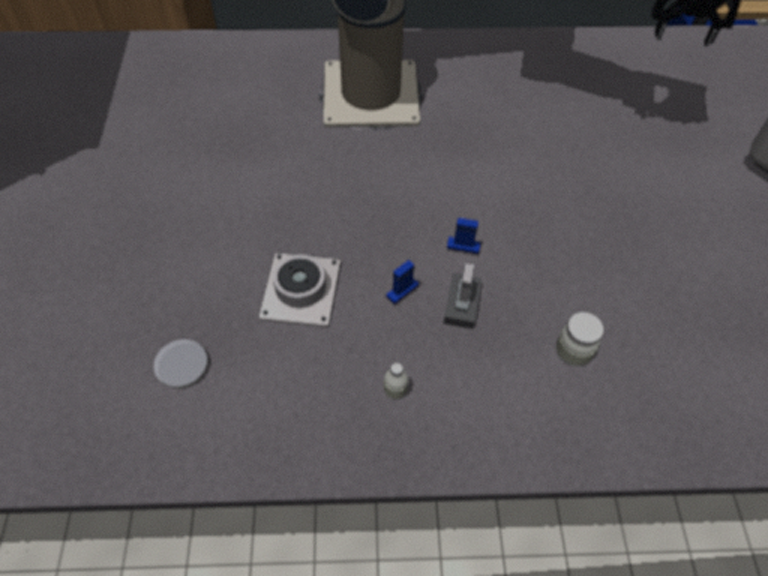

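Top view (×1.5 px): stand with spanner at about (297,308), cell barrel at about (475,325), and blue look-alikes at (360,320) and (287,381). The dish, dropper and tub are well apart.

```bash
python3 - <<'E'
from h import *
import pickle
c=pickle.load(open('top.pkl','rb'))
f=lambda uv,z:print(px2w(c,np.array(uv)/1.5,z).round(4).tolist())
f([[475,325],[466,316],[486,335]],.052)
f([[443,281],[514,289],[505,373],[431,364]],.012)
f([[320,281],[305,338],[274,332]],.026)
f([[290,300],[294,288],[285,313]],.104)
f([[296,318]],.038)
s=pickle.load(open('scene.pkl','rb'))
g=lambda uv,z:print(px2w(s,np.array(uv)/1.5,z).round(4).tolist())
g([[300,277]],.052);g([[469,267],[461,304]],.104);g([[452,275],[481,277],[475,326],[446,322]],.026)
st=ctrl.observe();print(R.from_quat(st['orientation']).as_matrix().round(3))
m=ctrl.capture('wrist');print(m['mount'].round(3),m['fx'])
E
```

```text
[[0.5516, -0.1459, 0.052], [0.5665, -0.1314, 0.052], [0.5351, -0.1636, 0.052]]
[[0.6306, -0.0979, 0.012], [0.6159, -0.2208, 0.012], [0.4721, -0.2008, 0.012], [0.488, -0.0752, 0.012]]
[[0.6298, 0.1141, 0.026], [0.5324, 0.1384, 0.026], [0.5426, 0.1915, 0.026]]
[[0.589, 0.15, 0.104], [0.6079, 0.1441, 0.104], [0.5686, 0.1575, 0.104]]
[[0.5655, 0.1521, 0.038]]
[[0.5622, -0.142, 0.052]]
[[0.5839, 0.1606, 0.104], [0.6609, 0.1391, 0.104]]
[[0.5462, 0.1414, 0.026], [0.5521, 0.1957, 0.026], [0.6589, 0.173, 0.026], [0.6492, 0.1214, 0.026]]
[[-0.974  0.227 -0.   ]
 [ 0.227  0.974 -0.001]
 [ 0.    -0.001 -1.   ]]
[[ 0.001  0.964  0.267  0.068]
 [ 1.    -0.001  0.    -0.001]
 [ 0.     0.267 -0.964 -0.142]
 [ 0.     0.     0.     1.   ]] 281.93627245598816
```

>>> {"api": "move_arm", "payload": {"increments": [-268,-171,0,0,-268,-171,0,0,-268,-171,0,0,-268,-171,0,0,-268,-171,0,0,-268,-171,0,0,-268,-171,0,0,-268,-171,0,0,-268,-171,0,0]}}

```text
time_s: 0.9
position: [0.3667, 0.378, 0.2313]
orientation: [0.116, 0.993, -0.001, 0.0]
force: [-0.7, 1.0, 0.8]
gripper_width: 0.086
grasp_force: 0.0
```

>>> {"api": "move_arm", "payload": {"increments": [-268,-171,0,0,-268,-171,0,0,-268,-171,0,0,-268,-171,0,0,-268,-171,0,0,-268,-171,0,0,-268,-171,0,0,-268,-171,0,0,-268,-171,0,0]}}

```text
time_s: 1.65
position: [0.5894, 0.151, 0.2311]
orientation: [0.116, 0.993, -0.0, 0.001]
force: [0.1, -0.2, 0.0]
gripper_width: 0.0852
grasp_force: 0.0
```

```bash
python3 - <<'E'
from h import *
import pickle
s=ctrl.observe();print(s['time_s'],s['position'],R.from_quat(s['orientation']).as_matrix().round(4).tolist(),s['force'])
c=cap('wrist');save(c,'w1.png',k=1.5);pickle.dump(c,open('w1.pkl','wb'))
E
```

```text
1.65 [0.58940614 0.15095716 0.23114381] [[-0.9731, 0.2305, 0.0018], [0.2305, 0.9731, -0.0006], [-0.0018, -0.0002, -1.0]] [ 0.07161802 -0.19208782  0.03260669]
```

View pics/w1.png

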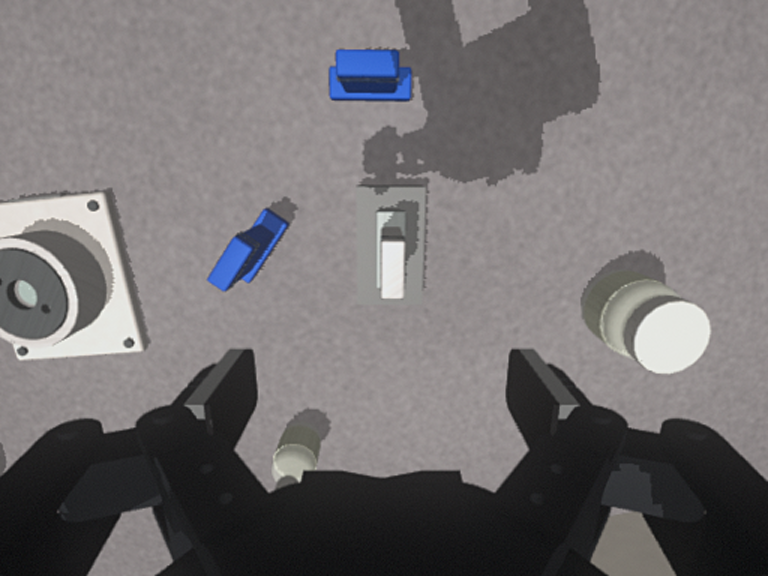

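Wrist view (×1.5 px): grip top spans (385,237)–(403,299) and the stand (361,187)–(427,304). The cell is at the left, with ring holes near (0,283) and (45,309).

```bash
python3 - <<'E'
from h import *
import pickle
c=pickle.load(open('w1.pkl','rb'))
s=ctrl.observe();Rm=R.from_quat(s['orientation']).as_matrix();p=np.array(s['position'])
f=lambda uv,z:px2w(c,np.array(uv)/1.5,z)
for n,uv,z in(('grip',[[385,237],[404,237],[403,299],[381,299]],.104),('stand',[[361,187],[427,187],[423,304],[358,304]],.026),('holes',[[45,309]],.052),('ring',[[24,293]],.052)):
    q=f(uv,z);m=q.mean(0);print(n,q.round(4)[:,:2].tolist(),m.round(4),'tool',((m-p)@Rm*1000).round(1))
    if len(q)==4:
        e=(q[0]+q[1]-q[2]-q[3])/2;print(np.linalg.norm(e),np.linalg.norm(q[0]-q[1]),np.degrees(np.arctan2(*(e@Rm)[[1,0]])))
E
```

```text
grip [[0.5669, 0.1581], [0.5697, 0.1699], [0.6103, 0.1603], [0.6069, 0.146]] [0.5885 0.1585 0.104 ] tool [  0.4   6.1 126.8]
0.04171527457038797 0.012178212957023437 1.7876149062974163
stand [[0.5358, 0.1462], [0.548, 0.1978], [0.644, 0.1745], [0.6311, 0.1198]] [0.5897 0.1596 0.026 ] tool [ -0.6   7.4 204.8]
0.09886734737290429 0.05297893639379596 1.274758273090258
holes [[0.5683, -0.1298]] [ 0.5683 -0.1298  0.052 ] tool [ -46.3 -279.2  178.8]
ring [[0.5514, -0.1415]] [ 0.5514 -0.1415  0.052 ] tool [ -32.5 -294.4  178.8]
```

>>> {"api": "move_arm", "payload": {"increments": [0,7,0,1.4,0,7,40,1.4,0,7,80,1.4,0,7,115,1.4,0,7,145,1.4,0,7,165,1.4,0,7,175,1.4,0,7,175,1.4], "gripper": 50}}

```text
time_s: 2.37
position: [0.5854, 0.1616, 0.054]
orientation: [0.126, 0.992, -0.001, -0.002]
force: [-0.9, -0.1, 0.9]
gripper_width: 0.0429
grasp_force: 0.0
```

>>> {"api": "move_arm", "payload": {"increments": [0,0,0,0,0,0,0,0,0,0,0,0,0,0,0,0,0,0,0,0,0,0,0,0,0,0,0,0,0,0,0,0], "gripper": 0, "newtons": 60}}

```text
time_s: 3.03
position: [0.5887, 0.1613, 0.0579]
orientation: [0.126, 0.992, 0.001, 0.001]
force: [-1.8, 1.3, 7.8]
gripper_width: 0.0157
grasp_force: 61.3
```

>>> {"api": "move_arm", "payload": {"increments": [0,0,-10,0,0,0,-40,0,0,0,-80,0,0,0,-120,0,0,0,-120,0]}}

```text
time_s: 3.45
position: [0.5923, 0.1619, 0.1849]
orientation: [0.126, 0.992, 0.002, 0.006]
force: [2.1, 0.5, -1.3]
gripper_width: 0.0154
grasp_force: 60.4
```

>>> {"api": "move_arm", "payload": {"increments": [-84,-244,0,-54,-84,-244,0,-54,-84,-244,0,-54,-84,-244,0,-54,-84,-244,0,-54,-84,-244,0,-54,-84,-244,0,-54,-84,-244,0,-54,-84,-244,0,-54,-84,-244,0,-54]}}

```text
time_s: 4.28
position: [0.6076, -0.0966, 0.1765]
orientation: [-0.336, 0.942, 0.0, -0.0]
force: [0.3, -0.3, -1.4]
gripper_width: 0.0152
grasp_force: 60.3
```

```bash
python3 - <<'E'
from h import *
import pickle
s=ctrl.observe();print(s['time_s'],s['position'],s['qpos'].round(3),R.from_quat(s['orientation']).as_matrix().round(4).tolist(),s['force'],s['wrist_torque'])
c=cap('wrist');save(c,'w2.png',k=1.5);pickle.dump(c,open('w2.pkl','wb'))
E
```

```text
4.2833 [ 0.60762152 -0.09662316  0.17647783] [-0.177  0.474  1.692  0.     0.976 -2.433] [[-0.7744, -0.6327, -0.0002], [-0.6327, 0.7744, 0.0002], [0.0001, 0.0003, -1.0]] [ 0.2685439  -0.29692619 -1.36607184] [0.02358484 0.00400247 0.01366405]
```

View pics/w2.png

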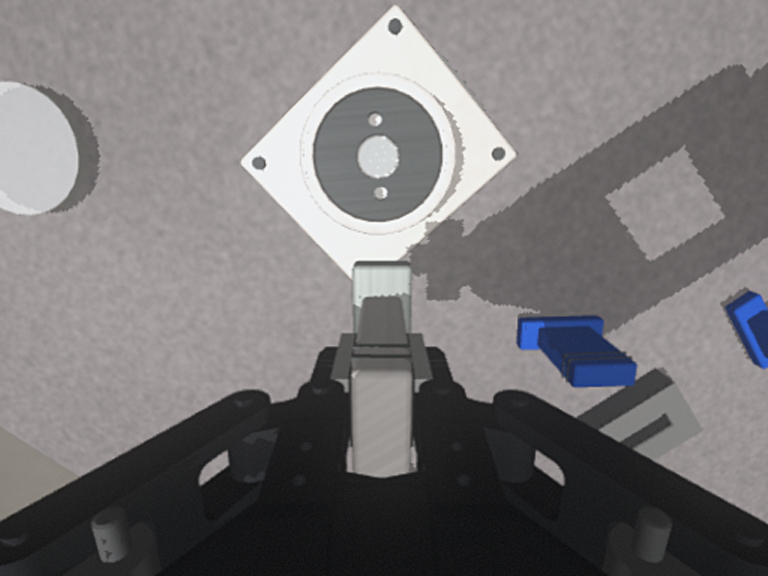

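Wrist view (×1.5 px): ring holes are at about (375,120) and (381,193), ring centre at about (378,155), and the held spanner's bridge front edge runs (354,262)–(410,262). I'll refine the hole positions and check the spanner's offset in the hand.

```bash
python3 - <<'E'
from h import *
import pickle
c=pickle.load(open('w2.pkl','rb'))
s=ctrl.observe();Rm=R.from_quat(s['orientation']).as_matrix();p=np.array(s['position'])
g=cv2.GaussianBlur(cv2.cvtColor(c['color'],cv2.COLOR_RGB2GRAY),(3,3),0)
T=lambda q:((q-p)@Rm*1000).round(1)
G=g.astype(float)
for u,v in((375,120),(381,193),(378,156)):
    u0,v0=int(u/1.5),int(v/1.5);r=7 if v!=156 else 18
    w=G[v0-r:v0+r+1,u0-r:u0+r+1];m=(w>120)*1.0
    if r>10:m[:,:]=cv2.morphologyEx(m,cv2.MORPH_OPEN,np.ones((3,3)))
    yy,xx=np.mgrid[-r:r+1,-r:r+1]
    uv=[u0+(xx*m).sum()/m.sum(),v0+(yy*m).sum()/m.sum()];q=px2w(c,[uv],.052)[0]
    print(uv,m.sum(),q.round(4),T(q))
# ring outer ellipse
d=((g<110)*255).astype(np.uint8);d[150:]=0
n,l,st,ce=cv2.connectedComponentsWithStats(d);k=l[int(120/1.5),int(400/1.5)]
cnt=max(cv2.findContours((l==k).astype(np.uint8),0,2)[0],key=cv2.contourArea)
q=px2w(c,cnt.reshape(-1,2),.052);e=cv2.minEnclosingCircle((q[:,:2]*1000).astype(np.float32));el=cv2.fitEllipse((q[:,:2]*1000).astype(np.float32));print(e,el,T(np.array([*el[0],52])/1000))
# spanner
mod=np.array([[32,-12,32],[32,12,32],[32,-12,20],[32,12,20],[20,-8,-46],[20,8,-46],[-20,-8,-46],[-20,8,-46]])/1000
print((w2px(c,mod@Rm.T+p)*1.5).round(1).tolist())
save(c,'w2c.png',(200,150,312,325),k=4)
print(s['time_s'])
E
```

```text
[np.float64(249.58695652173913), np.float64(80.04347826086956)] 92.0 [ 0.5368 -0.1599  0.052 ] [ 95.3  -4.5 124.5]
[np.float64(253.23711340206185), np.float64(128.01030927835052)] 97.0 [ 0.5673 -0.1308  0.052 ] [ 53.2  -1.3 124.5]
[np.float64(250.15577889447235), np.float64(104.62688442211055)] 796.0 [ 0.5529 -0.1462  0.052 ] [ 74.1  -4.1 124.5]
((701.7382202148438, -15.911672592163086), 365.3860168457031) ((731.322509765625, 64.92332458496094), (562.5615844726562, 1130.0516357421875), 44.958438873291016) [-197.6   46.3  124.5]
[[354.1, 256.8], [411.3, 256.7], [352.3, 263.1], [413.5, 263.1], [352.2, 368.9], [416.3, 368.8], [355.1, 499.1], [412.8, 499.0]]
4.3333
```

View pics/w2c.png

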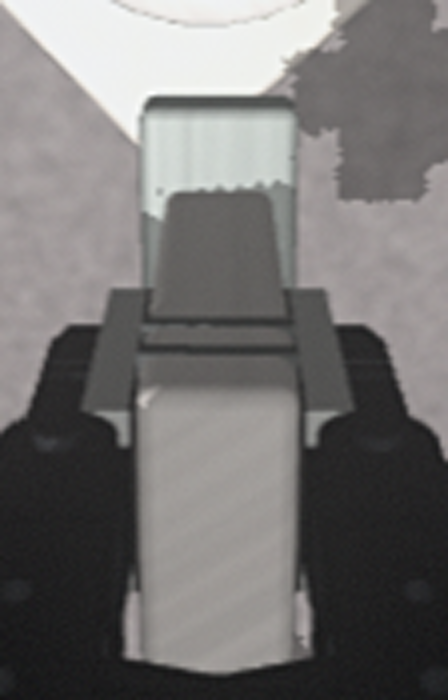

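Spanner is central in y in the hand, and about 0.8 mm toward −x. The last joint would run out of range on this side, so I'll use the half-turn-equivalent orientation and look again from the other side.

>>> {"api": "move_arm", "payload": {"increments": [0,0,0,7,15,0,0,14,30,0,0,21,45,0,0,28,60,-1,0,35,75,-2,0,42,90,-3,0,49,105,-4,0,56,120,-5,0,63,150,-6,0,70]}}

```text
time_s: 5.17
position: [0.4972, -0.1952, 0.1768]
orientation: [0.266, 0.964, 0.0, 0.001]
force: [-0.1, -0.5, -1.5]
gripper_width: 0.0155
grasp_force: 60.2
```

>>> {"api": "move_arm", "payload": {"increments": [0,0,0,7,0,0,0,14,0,0,0,21,0,0,0,28,0,0,0,35,0,0,0,42,0,0,0,49,0,0,0,56,0,0,0,63,0,0,0,70]}}

```text
time_s: 6.0
position: [0.4962, -0.1953, 0.1765]
orientation: [0.771, 0.637, 0.0, 0.0]
force: [-1.1, -0.0, -1.3]
gripper_width: 0.0152
grasp_force: 60.2
```

>>> {"api": "move_arm", "payload": {"increments": [0,0,5,7,0,0,15,14,0,0,25,21,0,0,35,28,0,0,45,35.6,0,0,55,35.6,0,0,55,35.6,0,0,55,35.6]}}

```text
time_s: 6.67
position: [0.4958, -0.1957, 0.121]
orientation: [0.927, 0.375, -0.0, -0.0]
force: [0.7, 0.1, -1.3]
gripper_width: 0.0156
grasp_force: 60.2
```

```bash
cat > m.py <<'E'
from h import *
import pickle,sys
c=cap('wrist');name=sys.argv[1];save(c,name+'.png',(130,0,386,384),k=1.5);pickle.dump(c,open(name+'.pkl','wb'))
s=ctrl.observe();Rm=R.from_quat(s['orientation']).as_matrix();p=np.array(s['position'])
print(s['time_s'],p.round(4),s['qpos'].round(3),s['force'].round(1),Rm.round(4).tolist())
E
python3 m.py w3
```

```text
6.7167 [ 0.4962 -0.196   0.1215] [-0.399  0.449  1.905  0.     0.787  0.403] [-0.2 -0.1 -1.4] [[0.7188, 0.6953, -0.0001], [0.6953, -0.7188, 0.0001], [-0.0, -0.0001, -1.0]]
```

View pics/w3.png

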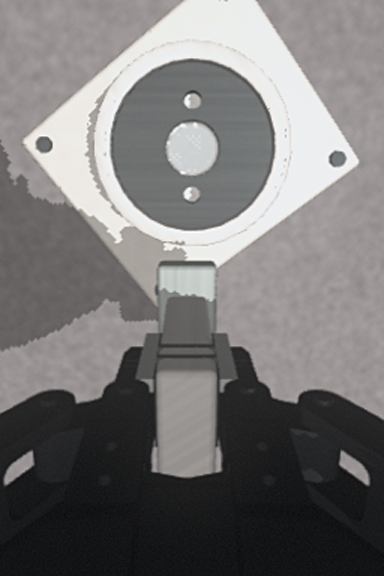

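The ring is clear at about (192,145) in the crop, with holes at (193,100) and (191,194). I'll fit them precisely.

```bash
python3 - <<'E'
from h import *
import pickle
c=pickle.load(open('w3.pkl','rb'))
s=ctrl.observe();Rm=R.from_quat(s['orientation']).as_matrix();p=np.array(s['position'])
g=cv2.cvtColor(c['color'],cv2.COLOR_RGB2GRAY)
T=lambda q:((q-p)@Rm*1000).round(2)
x0,y0,x1,y1=195,30,322,162
w=cv2.resize(g[y0:y1,x0:x1],None,fx=4,fy=4,interpolation=cv2.INTER_CUBIC)
print(g[97,210:300:3], g[60:72,258], g[123:137,257])
m=((w<130)*255).astype(np.uint8)
cs,h=cv2.findContours(m,cv2.RETR_CCOMP,cv2.CHAIN_APPROX_NONE)
for k in cs:
    a=cv2.contourArea(k)
    if a<400: continue
    uv=(k.reshape(-1,2)+.5)/4-.5+[x0,y0]
    q=px2w(c,uv,.052);e=cv2.fitEllipse(((q-p)@Rm*1000)[:,:2].astype(np.float32));print(a,np.round(e[0],2),np.round(e[1],2))
mod=np.array([[32,-12,32],[32,12,32],[32,-12,20],[32,12,20]])/1000
print((w2px(c,mod@Rm.T+p)*1.5-[195,0]).round(1).tolist())
E
```

```text
[114 113 114 113 115 114 115 115 116 113 146 209 211 208 210 208 207 215
 208 208 207 201  96 119 119 118 119 120 121 118] [ 68  57 147 183 179 177 175 175 174 176 179 175] [114 147 217 219 177 172 212 215 180 174 175 118  94 116]
155403.0 [75.14  2.52] [77.94 78.07]
1554.5 [53.78  2.06] [7.46 8.84]
16225.0 [74.76  2.13] [25.07 25.38]
1635.5 [96.2   2.24] [7.01 8.53]
[[157.7, 252.1], [215.2, 252.2], [155.6, 258.3], [217.2, 258.4]]
```

```bash
python3 - <<'E'
from h import *
import pickle
s=ctrl.observe();Rm=R.from_quat(s['orientation']).as_matrix();p=np.array(s['position'])
for n in('w2','w3'):
    c=pickle.load(open(n+'.pkl','rb'))
    print(n,((c['T']@np.linalg.inv(c['mount']))[:3,3]).round(5))
    c['T']=c['mount']
    for dx,z in((0,0),(-1,0),(-2,0),(0,-2)):
        mod=np.array([[32+dx,-12,32+z],[32+dx,12,32+z],[32+dx,-12,20+z],[20+dx,8,-46+z]])/1000
        print(dx,z,(w2px(c,mod)).round(1).tolist())
    g=cv2.cvtColor(c['color'],cv2.COLOR_RGB2GRAY);print(g[168:184,250],g[168:184,260],g[240:250,255])
print(p)
E
```

```text
w2 [ 0.60762 -0.09662  0.17648]
0 0 [[235.5, 170.5], [273.7, 170.5], [234.2, 174.7], [276.6, 244.9]]
-1 0 [[235.5, 172.1], [273.7, 172.1], [234.3, 176.4], [276.5, 247.3]]
-2 0 [[235.6, 173.6], [273.6, 173.6], [234.3, 178.0], [276.5, 249.7]]
0 -2 [[235.3, 171.2], [273.9, 171.2], [234.0, 175.5], [277.0, 247.4]]
[239 239 240 241 245 218  96  83  90 137 172 195 214 214 212 212] [238 240 240 241 245 218  97  85  91 132 169 187 206 207 206 206] [ 94  95  96  95  94  96 103 119 130 139]
w3 [ 0.4958  -0.19571  0.12097]
0 0 [[234.2, 168.1], [272.5, 168.1], [232.8, 172.2], [274.1, 241.5]]
-1 0 [[234.3, 169.6], [272.4, 169.7], [232.9, 173.8], [274.1, 243.9]]
-2 0 [[234.3, 171.2], [272.4, 171.2], [232.9, 175.5], [274.0, 246.3]]
0 -2 [[234.0, 168.7], [272.7, 168.7], [232.6, 172.9], [274.5, 243.9]]
[165 165 164 166 168 144  86  84  91 134 173 185 202 206 204 203] [237 237 237 239 242 213  95  81  89 129 166 183 202 205 203 203] [ 98  98  96  98  97  95 105 119 131 140]
[ 0.49623139 -0.19604302  0.12146561]
```

```bash
cat > rel.py <<'E'
from h import *
def ring(c,Tt,x0,y0,x1,y1,thr=130):
    """ring centre/holes in tool frame at capture, relative to apparent spanner foot"""
    c=dict(c); zt=Tt[2,3]-.052; c['T']=c['mount']
    # spanner apparent: bridge bottom edge midpoint px (255.25,173.4) at tool z=.032 ; top edge (255.25,177) at z=.020
    a=px2w(c,[[255.25,173.4]],.032)[0]; b=px2w(c,[[255.25,177.1]],.020)[0]
    foot=((a+b)/2*1000)[:2]-[32,0]
    g=cv2.cvtColor(c['color'],cv2.COLOR_RGB2GRAY)
    w=cv2.resize(g[y0:y1,x0:x1],None,fx=4,fy=4,interpolation=cv2.INTER_CUBIC)
    cs,_=cv2.findContours(((w<thr)*255).astype(np.uint8),cv2.RETR_CCOMP,cv2.CHAIN_APPROX_NONE)
    out=[]
    for k in cs:
        if cv2.contourArea(k)<400: continue
        q=px2w(c,(k.reshape(-1,2)+.5)/4-.5+[x0,y0],zt)*1000
        e=cv2.fitEllipse(q[:,:2].astype(np.float32)); out.append((np.array(e[0]),np.mean(e[1])))
    holes=[o[0] for o in out if 6<o[1]<10]; 
    print('foot',foot.round(2),'rel:',[((o[0]-foot).round(2).tolist(),round(float(o[1]),1)) for o in out if o[1]<90])
E
python3 - <<'E'
from rel import *
import pickle
c=pickle.load(open('w2.pkl','rb'));ring(c,c['T']@np.linalg.inv(c['mount']),200,45,305,150)
c=pickle.load(open('w3.pkl','rb'));ring(c,c['T']@np.linalg.inv(c['mount']),195,30,322,162)
for i in range(3):
    c=cap('wrist');Tt=c['T']@np.linalg.inv(c['mount']);ring(c,Tt,195,30,322,162)
s=ctrl.observe();print(s['position'],Tt[:3,:3].round(4).tolist())
E
```

```text
foot [-1.65  0.38] rel: [([36.49, 41.82], 7.9), ([75.87, -3.12], 77.8), ([54.39, -1.11], 8.8), ([75.47, -2.7], 25.9), ([96.86, -4.45], 8.3)]
foot [-3.19  1.18] rel: [([78.44, 2.02], 78.0), ([57.08, 1.53], 8.1), ([78.06, 1.62], 25.2), ([99.51, 1.74], 7.8)]
foot [-3.19  1.18] rel: [([78.34, 1.41], 78.0), ([56.95, 0.96], 8.1), ([77.97, 1.02], 25.2), ([99.4, 1.06], 7.8)]
foot [-3.19  1.18] rel: [([78.33, 0.99], 78.0), ([56.9, 0.59], 8.1), ([77.94, 0.61], 25.3), ([99.35, 0.71], 7.7)]
foot [-3.19  1.18] rel: [([78.38, 0.77], 78.0), ([56.92, 0.36], 8.2), ([77.98, 0.39], 25.3), ([99.37, 0.48], 7.7)]
[ 0.49651336 -0.19650192  0.12197582] [[0.7195, 0.6945, 0.001], [0.6945, -0.7195, -0.0004], [0.0004, 0.001, -1.0]]
```

>>> {"api": "move_arm", "payload": {"increments": [20,0,0,0,50,0.3,0,0,78.4,0.3,0,0.2,78.4,0.3,10,0.2,78.4,0.3,22,0.2,78.4,0.3,24,0.2,78.4,0.3,24,0.2,78.4,0.3,24,0.2,78.4,0.3,24,0.2,78.4,0.3,24,0.2]}}

```text
time_s: 7.7
position: [0.5527, -0.1429, 0.0977]
orientation: [0.928, 0.372, 0.0, 0.0]
force: [-0.1, 0.4, -0.6]
gripper_width: 0.0152
grasp_force: 60.2
```

>>> {"api": "move_arm", "payload": {"increments": [0,0,0,0,0,0,0,0,0,0,1,0,0,0,2,0,0,0,3,0,0,0,4,0,0,0,5,0,0,0,5,0,0,0,5,0]}}

```text
time_s: 8.45
position: [0.5527, -0.1422, 0.0922]
orientation: [0.928, 0.372, -0.0, -0.0]
force: [0.4, -0.1, -1.7]
gripper_width: 0.0154
grasp_force: 60.2
```

```bash
cat > st.py <<'E'
from h import *
s=ctrl.observe();Rm=R.from_quat(s['orientation']).as_matrix()
yaw=np.degrees(np.arctan2(Rm[1,0],Rm[0,0]))
print(s['time_s'],s['position'].round(5),'yaw %.2f'%yaw,'F',s['force'].round(1),'Ftool',(s['force']@Rm).round(1),'tau',(s['wrist_torque']).round(2),'tool',(s['wrist_torque']@Rm).round(2),'w',s['gripper_width'],'j6',s['qpos'][5].round(3), 'zax',Rm[:,2].round(4))
E
python3 st.py
```

```text
8.45 [ 0.55266 -0.14224  0.09219] yaw 43.69 F [ 0.4 -0.1 -1.7] Ftool [0.3 0.3 1.7] tau [ 0.02 -0.01  0.02] tool [ 0.01  0.02 -0.02] w 0.015374895992932743 j6 0.535 zax [-3.e-04  1.e-04 -1.e+00]
```

Just above the face. Continue down in 1 mm steps.

>>> {"api": "move_arm", "payload": {"increments": [0,0,0.5,0,0,0,1,0,0,0,1.5,0,0,0,1.5,0,0,0,2,0,0,0,2,0]}}

```text
time_s: 8.95
position: [0.5528, -0.1423, 0.0903]
orientation: [0.928, 0.372, 0.0, 0.0]
force: [-0.3, -0.0, -1.7]
gripper_width: 0.0155
grasp_force: 60.2
```

```bash
python3 st.py
```

```text
8.95 [ 0.55277 -0.14228  0.09028] yaw 43.69 F [-0.3 -0.  -1.7] Ftool [-0.2 -0.2  1.7] tau [-0.05 -0.02  0.03] tool [-0.04 -0.02 -0.03] w 0.015471755008824584 j6 0.535 zax [ 0. -0. -1.]
```

>>> {"api": "move_arm", "payload": {"increments": [0,0,0.5,0,0,0,1,0,0,0,1.5,0,0,0,2,0,0,0,2,0]}}

```text
time_s: 9.37
position: [0.5527, -0.1423, 0.0882]
orientation: [0.928, 0.372, -0.0, -0.0]
force: [0.1, -1.5, -1.7]
gripper_width: 0.0152
grasp_force: 60.2
```

```bash
python3 st.py
```

```text
9.3667 [ 0.55272 -0.1423   0.08821] yaw 43.69 F [ 0.1 -1.5 -1.7] Ftool [-1.   1.2  1.7] tau [-0.07 -0.05  0.02] tool [-0.09 -0.01 -0.02] w 0.01516173533361531 j6 0.535 zax [-1.e-04  0.e+00 -1.e+00]
```

Pins are 3–4 mm in with no resistance. Go on to 0.084.

>>> {"api": "move_arm", "payload": {"increments": [0,0,0.7,0,0,0,1.4,0,0,0,2.1,0,0,0,2.8,0,0,0,3.4,0,0,0,3.4,0]}}

```text
time_s: 9.87
position: [0.5527, -0.1423, 0.0848]
orientation: [0.928, 0.372, -0.0, 0.0]
force: [0.8, -0.2, -2.3]
gripper_width: 0.0154
grasp_force: 60.2
```

```bash
python3 st.py
```

```text
9.8667 [ 0.5527  -0.14231  0.08479] yaw 43.69 F [ 0.8 -0.2 -2.3] Ftool [0.4 0.7 2.3] tau [-0.06 -0.13  0.01] tool [-0.14  0.06 -0.01] w 0.015408039860396605 j6 0.535 zax [-1.e-04 -0.e+00 -1.e+00]
```

>>> {"api": "move_arm", "payload": {"increments": [0,0,0.4,0,0,0,0.8,0,0,0,0.8,0,0,0,0.8,0]}}

```text
time_s: 10.2
position: [0.5527, -0.1423, 0.0841]
orientation: [0.928, 0.372, -0.0, -0.0]
force: [1.2, -0.6, -2.1]
gripper_width: 0.0155
grasp_force: 60.2
```

```bash
python3 st.py
```

```text
10.2 [ 0.55273 -0.14228  0.0841 ] yaw 43.69 F [ 1.2 -0.6 -2.1] Ftool [0.5 1.3 2.1] tau [-0.05 -0.08  0.  ] tool [-0.09  0.03 -0.  ] w 0.015453388401143162 j6 0.535 zax [-0.  0. -1.]
```

>>> {"api": "move_arm", "payload": {"increments": [0,0,0.4,0,0,0,0.4,0,0,0,0.8,0,0,0,0.8,0]}}

```text
time_s: 10.53
position: [0.5529, -0.1423, 0.0837]
orientation: [0.928, 0.372, 0.0, 0.0]
force: [-1.3, 0.4, 3.4]
gripper_width: 0.0153
grasp_force: 61.2
```

```bash
python3 st.py
```

```text
10.5333 [ 0.55288 -0.1423   0.08374] yaw 43.69 F [-1.3  0.4  3.4] Ftool [-0.7 -1.1 -3.4] tau [0.06 0.26 0.  ] tool [ 0.23 -0.14 -0.  ] w 0.015279857633521306 j6 0.535 zax [ 3.e-04 -0.e+00 -1.e+00]
```

Pins fully seated with light contact. Now I'll turn clockwise gently, orbiting about the ring axis because the spanner sits about 2.5 mm off the TCP.

>>> {"api": "move_arm", "payload": {"increments": [0,0.1,0,2,0,0.2,0,4,0,0.26,0,6,0,0.35,0,8,0,0.43,0,10,-0.1,0.43,0,10]}}

```text
time_s: 11.03
position: [0.5537, -0.1432, 0.0838]
orientation: [0.957, 0.289, 0.001, 0.001]
force: [1.2, -1.7, 2.2]
gripper_width: 0.0151
grasp_force: 60.7
```

```bash
python3 st.py
```

```text
11.0333 [ 0.55369 -0.1432   0.08378] yaw 33.65 F [ 1.2 -1.7  2.2] Ftool [ 0.1  2.1 -2.2] tau [-0.49 -0.16  0.19] tool [-0.49 -0.14 -0.19] w 0.015077037441614555 j6 0.71 zax [ 0.0016 -0.001  -1.    ]
```

>>> {"api": "move_arm", "payload": {"increments": [0,0.1,0,2,0,0.2,0,4,0,0.26,0,6,0,0.35,0,8,0,0.43,0,10,-0.1,0.5,0,12,-0.1,0.6,0,14,-0.1,0.65,0,15,-0.1,0.65,0,15]}}

```text
time_s: 11.78
position: [0.5539, -0.1436, 0.0837]
orientation: [0.987, 0.163, 0.001, 0.0]
force: [1.7, -2.9, 3.9]
gripper_width: 0.0152
grasp_force: 60.9
```

```bash
python3 st.py
```

```text
11.7833 [ 0.55393 -0.1436   0.08374] yaw 18.73 F [ 1.7 -2.9  3.9] Ftool [ 0.6  3.3 -3.9] tau [-0.49 -0.21  0.18] tool [-0.53  0.04 -0.18] w 0.01515571829769417 j6 0.97 zax [ 1.5e-03 -7.0e-04 -1.0e+00]
```

>>> {"api": "move_arm", "payload": {"increments": [0,0.2,0,2,0,0.4,0,4,0,0.5,0,6,0,0.6,0,8,0,0.6,0,8]}}

```text
time_s: 12.2
position: [0.554, -0.144, 0.0837]
orientation: [0.996, 0.093, 0.001, 0.0]
force: [0.7, -1.7, 4.3]
gripper_width: 0.015
grasp_force: 61.0
```

```bash
python3 st.py
```

```text
12.2 [ 0.55404 -0.14398  0.08374] yaw 10.70 F [ 0.7 -1.7  4.3] Ftool [ 0.4  1.8 -4.3] tau [-0.35 -0.26  0.18] tool [-0.39  0.19 -0.18] w 0.015038167756925763 j6 1.109 zax [ 1.3e-03 -4.0e-04 -1.0e+00]
```

>>> {"api": "move_arm", "payload": {"increments": [0,0,0,1,0,0.1,0,2,0,0.15,0,3,0,0.15,0,3]}}

```text
time_s: 12.53
position: [0.554, -0.1441, 0.0837]
orientation: [0.998, 0.067, 0.001, 0.0]
force: [2.3, -1.6, 5.8]
gripper_width: 0.0155
grasp_force: 61.1
```

>>> {"api": "move_arm", "payload": {"increments": [0,0,0,1,0,0.1,0,2,0,0.1,0,2]}}

```text
time_s: 12.78
position: [0.5541, -0.1442, 0.0837]
orientation: [0.999, 0.049, 0.001, 0.0]
force: [1.9, -2.5, 5.0]
gripper_width: 0.0153
grasp_force: 61.2
```

```bash
python3 st.py
```

```text
12.7833 [ 0.55408 -0.14418  0.08373] yaw 5.67 F [ 1.9 -2.5  5. ] Ftool [ 1.7  2.6 -5. ] tau [-0.27 -0.29  0.26] tool [-0.3   0.26 -0.26] w 0.015257147535707493 j6 1.196 zax [ 1.3e-03 -3.0e-04 -1.0e+00]
```

>>> {"api": "move_arm", "payload": {"increments": [0,0,0,0.8,0,0.1,0,1.5,0,0.1,0,1.5]}}

```text
time_s: 13.03
position: [0.554, -0.1442, 0.0837]
orientation: [0.999, 0.037, 0.001, 0.0]
force: [2.1, -1.0, 5.0]
gripper_width: 0.0154
grasp_force: 61.3
```

```bash
python3 st.py
```

```text
13.0333 [ 0.55404 -0.14423  0.0837 ] yaw 4.18 F [ 2.1 -1.   5. ] Ftool [ 2.   1.2 -5. ] tau [-0.26 -0.32  0.19] tool [-0.28  0.3  -0.19] w 0.015389081098188085 j6 1.222 zax [ 1.2e-03 -2.0e-04 -1.0e+00]
```

>>> {"api": "move_arm", "payload": {"increments": [0,0,0,1,0,0.1,0,2,0,0.1,0,2]}}

```text
time_s: 13.28
position: [0.5541, -0.1443, 0.0837]
orientation: [1.0, 0.019, 0.001, 0.0]
force: [1.8, -0.7, 6.0]
gripper_width: 0.0152
grasp_force: 61.3
```

```bash
python3 st.py
```

```text
13.2833 [ 0.55407 -0.14432  0.0837 ] yaw 2.17 F [ 1.8 -0.7  6. ] Ftool [ 1.8  0.8 -6. ] tau [-0.23 -0.32  0.18] tool [-0.24  0.31 -0.18] w 0.015225140792181685 j6 1.257 zax [ 1.2e-03 -2.0e-04 -1.0e+00]
```

>>> {"api": "move_arm", "payload": {"increments": [0,0,0,1,0,0.1,0,2,0,0.1,0,2]}}

```text
time_s: 13.53
position: [0.5541, -0.1444, 0.0837]
orientation: [1.0, 0.002, 0.001, 0.0]
force: [1.5, -1.3, 5.7]
gripper_width: 0.015
grasp_force: 61.3
```

```bash
python3 st.py
```

```text
13.5333 [ 0.55405 -0.14443  0.08373] yaw 0.18 F [ 1.5 -1.3  5.7] Ftool [ 1.5  1.3 -5.7] tau [-0.22 -0.31  0.28] tool [-0.22  0.31 -0.28] w 0.014971738620273267 j6 1.292 zax [ 1.2e-03 -2.0e-04 -1.0e+00]
```

>>> {"api": "move_arm", "payload": {"increments": [0,0,0,0.8,0,0.1,0,1.5,0,0.1,0,1.5]}}

```text
time_s: 13.78
position: [0.5541, -0.1445, 0.0837]
orientation: [1.0, -0.011, 0.001, 0.0]
force: [1.9, -0.7, 5.1]
gripper_width: 0.0153
grasp_force: 61.3
```

```bash
python3 st.py
```

```text
13.7833 [ 0.55407 -0.1445   0.08373] yaw -1.28 F [ 1.9 -0.7  5.1] Ftool [ 1.9  0.7 -5.1] tau [-0.15 -0.35  0.4 ] tool [-0.14  0.35 -0.4 ] w 0.015294970064936455 j6 1.317 zax [ 1.2e-03 -3.0e-04 -1.0e+00]
```

>>> {"api": "move_arm", "payload": {"increments": [0,0,0,0.8,0,0.1,0,1.5,0,0.1,0,1.5]}}

```text
time_s: 14.03
position: [0.5541, -0.1446, 0.0837]
orientation: [1.0, -0.024, 0.001, 0.0]
force: [1.7, -0.3, 6.6]
gripper_width: 0.0158
grasp_force: 61.4
```

```bash
python3 st.py
```

```text
14.0333 [ 0.55406 -0.14458  0.08372] yaw -2.76 F [ 1.7 -0.3  6.6] Ftool [ 1.8  0.2 -6.6] tau [-0.16 -0.36  0.59] tool [-0.14  0.37 -0.59] w 0.015779569932623413 j6 1.343 zax [ 1.2e-03 -3.0e-04 -1.0e+00]
```

The torque rose from 0.18 to 0.59 N m at about 8 N m/rad, so the ring is home against its stop. I'll ease off within the pin play and lift straight out.

>>> {"api": "move_arm", "payload": {"increments": [0,-0.1,0,-1.5,0,-0.15,0,-3,0,-0.2,0,-3.8,0,-0.2,0,-3.8]}}

```text
time_s: 14.37
position: [0.554, -0.1444, 0.0837]
orientation: [1.0, 0.009, 0.001, 0.0]
force: [0.8, -1.6, 5.8]
gripper_width: 0.0153
grasp_force: 61.3
```

```bash
python3 st.py
```

```text
14.3667 [ 0.55405 -0.1444   0.0837 ] yaw 1.06 F [ 0.8 -1.6  5.8] Ftool [ 0.8  1.7 -5.8] tau [-0.23 -0.35  0.15] tool [-0.23  0.34 -0.15] w 0.015310069881559467 j6 1.276 zax [ 1.2e-03 -1.0e-04 -1.0e+00]
```

>>> {"api": "move_arm", "payload": {"increments": [0,-0.1,0,-0.8,0,-0.1,0,-1.6,0,-0.1,0,-1.6]}}

```text
time_s: 14.62
position: [0.554, -0.1443, 0.0837]
orientation: [1.0, 0.023, 0.001, 0.0]
force: [1.7, -1.0, 6.5]
gripper_width: 0.0158
grasp_force: 61.3
```

```bash
python3 st.py
```

```text
14.6167 [ 0.55402 -0.14434  0.08374] yaw 2.64 F [ 1.7 -1.   6.5] Ftool [ 1.7  1.1 -6.5] tau [-0.21 -0.29  0.02] tool [-0.22  0.28 -0.02] w 0.01578732250292394 j6 1.249 zax [ 1.2e-03 -1.0e-04 -1.0e+00]
```

>>> {"api": "move_arm", "payload": {"increments": [0,0,-1,0,0,0,-2.5,0,0,0,-4,0,0,0,-6,0,0,0,-9,0,0,0,-12,0,0,0,-16,0]}}

```text
time_s: 15.2
position: [0.5524, -0.1438, 0.0992]
orientation: [1.0, 0.022, -0.001, -0.001]
force: [0.5, 0.6, -0.4]
gripper_width: 0.0151
grasp_force: 60.3
```

>>> {"api": "move_arm", "payload": {"increments": [0,0,-30,0,0,0,-60,0,0,0,-80,0,0,0,-80,0,0,0,-80,0]}}

```text
time_s: 15.62
position: [0.5537, -0.1442, 0.1805]
orientation: [1.0, 0.023, 0.001, 0.0]
force: [-0.4, -0.1, -1.3]
gripper_width: 0.0148
grasp_force: 60.4
```

```bash
python3 st.py; python3 m.py w4; python3 - <<'E'
from h import *
s=ctrl.observe();Rm=R.from_quat(s['orientation']).as_matrix()
print(((np.array([.5931,.1594,.180])-s['position'])@Rm*1000).round(1))
E
```

```text
15.6167 [ 0.5537  -0.1442   0.18048] yaw 2.59 F [-0.4 -0.1 -1.3] Ftool [-0.4  0.1  1.3] tau [-0.02 -0.01  0.  ] tool [-0.02  0.01 -0.  ] w 0.014758201500637114 j6 1.25 zax [ 1.8e-03 -3.0e-04 -1.0e+00]
15.6667 [ 0.5528 -0.144   0.1792] [-0.276  0.411  1.789  0.     0.941  1.25 ] [-0.3  0.3 -1.7] [[0.999, 0.0452, -0.0007], [0.0452, -0.999, 0.0003], [-0.0007, -0.0003, -1.0]]
[  54.  -301.3   -0.8]
```

View pics/w4.png

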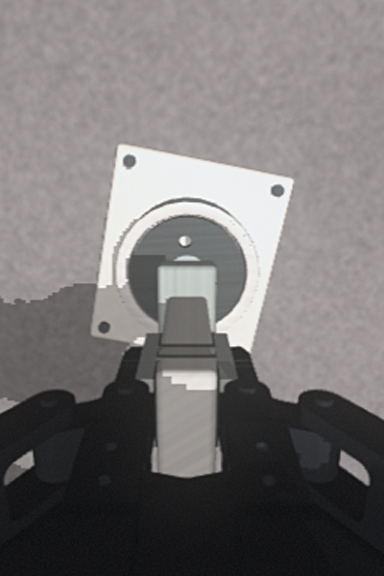

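The spanner is clear, the ring has turned (one hole visible at (185,241) in the crop), and the bridge still sits as before in the hand at y≈262. Back to the stand.

>>> {"api": "move_arm", "payload": {"increments": [54,-301,0,17.1,54,-301,0,17.1,54,-301,0,17.1,54,-301,0,17.1,54,-301,0,17.1,54,-301,0,17.1,54,-301,0,17.1,54,-301,0,17.1,54,-301,0,17.1,54,-301,0,17.1]}}

```text
time_s: 16.5
position: [0.5923, 0.1598, 0.1772]
orientation: [0.992, -0.125, -0.002, 0.001]
force: [-0.6, -0.2, -1.9]
gripper_width: 0.0154
grasp_force: 60.3
```

>>> {"api": "move_arm", "payload": {"increments": [0,0,20,0,0,0,50,0,0,0,70,0,0,0,85,0,0,0,90,0,0,0,90,0,0,0,90,0,0,0,90,0]}}

```text
time_s: 17.17
position: [0.5945, 0.1585, 0.0903]
orientation: [0.992, -0.127, 0.001, -0.0]
force: [1.2, 0.2, -2.0]
gripper_width: 0.0151
grasp_force: 60.3
```

```bash
python3 st.py; python3 m.py w5
```

```text
17.1667 [0.59449 0.15849 0.09026] yaw -14.55 F [ 1.2  0.2 -2. ] Ftool [ 1.1 -0.5  2. ] tau [-0.   -0.07 -0.  ] tool [0.02 0.07 0.  ] w 0.015102297750102517 j6 2.066 zax [ 1.3e-03  3.0e-04 -1.0e+00]
17.2167 [0.5946 0.1587 0.0905] [ 0.241  0.592  1.732 -0.     0.816  2.066] [-0.6  0.3 -0.7] [[0.968, -0.251, 0.0018], [-0.251, -0.968, 0.0004], [0.0017, -0.0008, -1.0]]
```

View pics/w5.png

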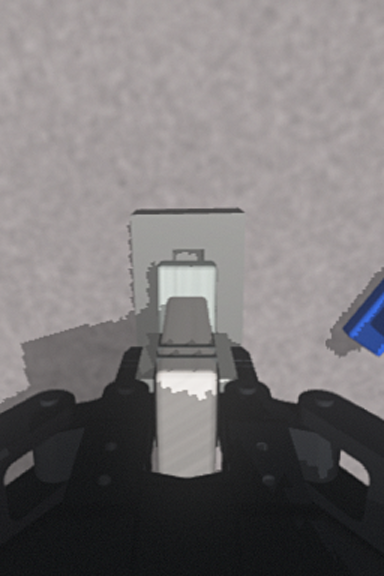

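Slot end is visible at (188,250) in the crop, laterally centred under the bridge (187). I'll check the lengthwise offset.

```bash
python3 - <<'E'
from h import *
import pickle
c=pickle.load(open('w5.pkl','rb'));c['T']=c['mount']
a=px2w(c,[[255.25,173.4]],.032)[0]; b=px2w(c,[[255.25,177.1]],.020)[0]
f=(a+b)/2-[.032,0,0];print(f)
for u,v in((383,250),(383,214)):print((px2w(c,[[u/1.5,v/1.5]],.0643)[0]-f)*1000)
E
```

```text
[-0.00251089  0.00166464  0.026     ]
[29.68826536  0.24912565 38.3       ]
[47.43401139  0.21519688 38.3       ]
```

>>> {"api": "move_arm", "payload": {"increments": [-1.5,0,10,0,-1.5,0,20,0,-1.5,0,24,0,-1.5,0,26,0,-1.5,0,28,0,-1.5,0,30,0,-1.5,0,31,0,-1.5,0,31,0]}}

```text
time_s: 17.88
position: [0.5924, 0.1593, 0.0582]
orientation: [0.992, -0.126, -0.0, 0.0]
force: [-0.4, 0.2, -1.8]
gripper_width: 0.0153
grasp_force: 60.3
```

```bash
python3 st.py
```

```text
17.8833 [0.59237 0.15926 0.05818] yaw -14.51 F [-0.4  0.2 -1.8] Ftool [-0.5 -0.1  1.8] tau [-0.01 -0.03 -0.01] tool [-0.01  0.03  0.01] w 0.015270196822512795 j6 2.067 zax [-1.e-04 -0.e+00 -1.e+00]
```

>>> {"api": "move_arm", "payload": {"increments": [0,0,0.4,0,0,0,0.8,0,0,0,1.2,0,0,0,1.2,0]}}

```text
time_s: 18.22
position: [0.5926, 0.1593, 0.0579]
orientation: [0.992, -0.126, 0.0, -0.0]
force: [-1.5, -0.3, 5.4]
gripper_width: 0.0155
grasp_force: 61.2
```

>>> {"api": "move_arm", "payload": {"increments": [0,0,0,0,0,0,0,0,0,0,0,0,0,0,0,0,0,0,0,0], "gripper": 50}}

```text
time_s: 18.63
position: [0.5924, 0.1592, 0.057]
orientation: [0.992, -0.126, -0.0, 0.0]
force: [0.2, 1.0, -1.0]
gripper_width: 0.0425
grasp_force: 0.0
```

>>> {"api": "move_arm", "payload": {"increments": [0,0,-5,0,0,0,-20,0,0,0,-50,0,0,0,-90,0,0,0,-130,0,30,0,-150,0,30,0,-150,0,30,0,-150,0,30,0,-150,0]}}

```text
time_s: 19.38
position: [0.6206, 0.1515, 0.2065]
orientation: [0.992, -0.126, -0.001, 0.0]
force: [-0.3, 0.3, -0.4]
gripper_width: 0.0429
grasp_force: 0.0
```

```bash
python3 st.py; python3 m.py w6
```

```text
19.3833 [0.62056 0.1515  0.2065 ] yaw -14.53 F [-0.3  0.3 -0.4] Ftool [-0.4 -0.3  0.4] tau [ 0.01 -0.01  0.03] tool [ 0.02  0.   -0.03] w 0.04294321048017727 j6 2.045 zax [-1.5e-03 -3.0e-04 -1.0e+00]
19.4333 [0.6199 0.1515 0.2058] [0.221 0.472 1.617 0.    1.056 2.045] [-0.5  0.2  0.1] [[0.9681, -0.2506, -0.0029], [-0.2506, -0.9681, -0.0006], [-0.0027, 0.0013, -1.0]]
```

View pics/w6.png

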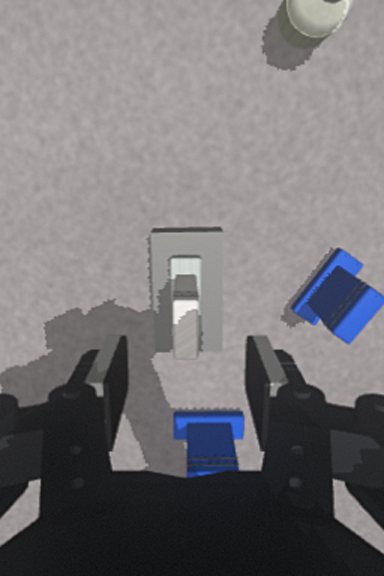

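The spanner stands upright in the slot at (186,310) in the crop, and the bridge seated at the same height as at the start. Nothing else moved, so I'm handing in.

```bash
python3 -c "
from plant import ctrl
print(ctrl.finish_job())"
```

```text
the job is handed in; nothing more can be done
None
```

The job is handed in at about 19 s of the 72 s allowed: both pins were fully seated, the ring was turned clockwise onto its stop with a peak of about 0.6 N m, and the spanner is back in its slot with nothing else touched; the judge's verdict was not shown.

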